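# Seat the knurled hub on the painting stand and hold it home

## Task

Put the knurled hub back on the painting stand: slip it over the upright spindle and turn it until the hidden slots in its underside drop over the spindle's cross pin. Then push it fully home, down against the sprung seat until the seat will go no further, and finish while still holding it pushed down there. Leave the paint jar, the white cap and the screwdriver where they are.

Things in the scene. Friction and masses are not known exactly. Their poses are not given: they have to be found in the camera images.
- hub: Bare aluminium knurled hub, a ring 54 mm across and 44 mm tall, 0.14 to 0.23 kg, upright and loose on the 3 mm blue mat. Origin at the centre of its underside, z up its axis. A 24 mm bore runs through. Four slots in the lower 26 mm of the bore, 9 mm wide, out to radius 19 mm, 90 degrees apart, open below only, not shown outside or on top. Grip it at any yaw.
- hub_top (a point): Centre of the hub's upper face (44 mm above its origin).
- stand: Painting stand: grey plastic housing 120 x 120 mm, 40 mm high, fixed on the mat. Origin at the centre of its underside, z up. On its centre a steel spindle stands upright and does not turn. Hub underside above this origin: 65 mm resting on the pin with slots out of line, 52 mm dropped on to the sprung seat, 44 mm pushed home.
- spindle_tip (a point): Centre of the spindle's top, 92 mm above the stand's origin. The spindle is 22 mm in diameter up to 82 mm, then tapers to a 12 mm wide tip.
- pin (a point): Middle of the 6 mm thick cross pin, on the spindle's axis 62 mm above the stand's origin. The pin is level, 34 mm long, out 6 mm each side of the spindle. Its direction differs each time, does not follow this frame or the stand's yaw: find the slots by turning (a quarter turn either way always meets one; it enters within about 5 degrees of true).
- seat (a joint): Travel of the sprung seat, a dark steel disc 60 mm in diameter around the foot of the spindle: 0 = up (its top 52 mm above the stand's origin), 0.008 m = fully down on its stop. The spring resists with about 6 N at the start and 11 N at the stop, and lifts the hub again when let go.
- seat_top (a point): Centre of the seat's upper face; moves with the seat.
- jar: Bystander: closed glass paint jar, 48 mm in diameter, 58 mm tall; origin at the centre of its underside.
- cap: Bystander: white plastic jar cap lying flat, 48 mm in diameter, 12 mm tall; origin at the centre of its underside.
- driver: Bystander: screwdriver with black handle lying on the mat, 150 mm long along its x axis.
Things that resemble listed ones, but are neither listed nor needed, are in the scene too. Of the things that look like the stand, the smaller one is meant. Leave any turquoise look-alike of the hub alone.

How it is judged:
On the way:
1. the hub is held in the fingers, lifted off the mat (height (world z) of hub above 0.03 m and contact force between the fingers and hub above 1 N), for 0.1 s.
At the end, for the whole second after the job is handed in: The hub is upright (4 degrees), around the spindle (axis within 4 mm), its underside under 47.5 mm above the stand's underside, which only the slots over the pin allow; the seat is down by more than 6 of its 8 mm; the hub is at rest with the fingers still on it (over 2 N) (value of joint seat above 0.006 m and z of hub in the frame of stand below 0.0475 m and horizontal distance between hub and spindle_tip below 0.004 m and angle between hub's own z axis and vertical below 0.07 rad and contact force between the fingers and hub above 2 N and linear speed of hub below 0.02 m/s); the arm keeps its last pose, push and grip.
It fails at once if the paint jar was moved or tipped (distance of jar from where it was at the start of the episode above 0.025 m or angle between jar's own z axis and vertical above 0.5 rad).
It fails at once if the white cap was moved (distance of cap from where it was at the start of the episode above 0.025 m).
It fails at once if the screwdriver was moved (distance of driver from where it was at the start of the episode above 0.025 m).
It also fails if it takes over 48 s, if anything falls off the work surface, if the arm or the gripper's body presses on something with over 40 N, if the wrist force passes 120 N, or if a joint passes its speed limit or range.

## Robot

A 6-joint arm with a two-finger parallel gripper is mounted at the origin on the work surface. World frame = base frame: x ahead of the robot, y to its left, z up, the work surface at z = 0. Lengths are in m, angles in rad, forces in N, time in s.
With the tool pointing down it reaches from about 0.275 to 0.775 m from the base axis. Payload 14.6 kg.
Tool frame: the origin (TCP) lies at the centre of the arm's flange, where the gripper is bolted on; the fingertips stand 173 mm ahead of it and the grasp point (between the pads) lies manip.grip_point_offset ahead of it (manip.grip_point_offset is the distance from the TCP to the grasp point, in m); z points along the fingers, y is the line along which they close (so a half turn about z gives the same grasp; the last joint's range is limited). The gripper opens to 85 mm and grips with 20 to 120 N. Pads are 22 mm wide; open, the fingers measure 114 mm over their backs; the gripper's body (76 mm by 85 mm) begins 54 mm behind the grasp point. The pads swing forward as they close: fully open they stand 13 mm farther back than shut.
Start: joints at [1.086, 0.263, -0.048, 1.259, 0, 1.415], TCP at [0.17, 0.497, 0.405] pointing down, gripper open.
Joint ranges: [-2.65, 2.65], [-0.89, 1.7], [-1.18, 1.37], [-2.13, 2.11], [-1.35, 1.29], [-3.14, 3.14]. Speed limits (rad/s): [1.89, 1.89, 2.57, 2.79, 3.14, 3.14].

## Interface

Orientations are given as a unit quaternion [w, x, y, z].
In Python, from workcell import readout, optics, manip gives the robot as it stands.
- The arm moves only by the tool step_arm, never from a script. Its argument "steps" is one flat list of numbers, 6 for each row, row after row: the shift along the world's x, y, z in cm, then the turn, a rotation vector about the world's x, y, z in degrees. In form: [dx, dy, dz, rx, ry, rz, dx, dy, dz, rx, ry, rz, ...]. A call has 1 to 20 rows; each row is the pose to reach, as a shift and turn from the pose commanded when the call began; what a row does not reach only later rows make up. A row lasts 1/12 s, in which the tool goes at most 41.7 mm and 7.16 degrees, less where a joint would pass 70% of its speed; a pose out of reach is approached as far as the arm can. A call with a gripper value outside its range is refused whole. "hand" is the opening in per cent of the stroke, from 0 (shut) to 100 (fully open), set as the call begins (left out, the last holds). The fingers move at their own pace and stop on an object; "force" is the grip in N (left out, the last holds). Time passes only in rows, so rows that repeat a pose let the fingers close. It gives the time, the measured TCP pose, the force, the opening and the grip force at its end, in the units of the state.
- readout.read_state(): the state, without advancing time (a new reading comes with each control period).
- optics.camera(name): name is "side" or "top"; returns a dict with "img" (400x640x3 uint8, red, green, blue), "range_z" (400x640 float32, m along the optical axis (not along the pixel's ray), 0 where there is no reading), "fx", "fy", "cx", "cy" (pixels), "dist" ([k1, k2, p1, p2, k3] as OpenCV has them; the pictures are not rectified), "view" (4x4, takes a point from world to camera coordinates). Camera axes: x right, y down, z forward; pixel columns grow to the right and rows downward; lengths in m; the calibration is good to about 2 mm. A picture is of the moment at which its call begins.
- manip.close_job(): hands the job in; it is judged then, once.
The state is a dict: "time_s": time; "joint_positions": joint angles; "qvel": joint speeds; "tau": joint torques, N m; "ee_pos": TCP position; "orientation": TCP orientation; "ft_force": force on the tool from outside, world axes, zero at the start; "wrist_torque": the same for the moment, N m; "gripper_width": opening from 0.0 (shut) to 1.0 (fully open); "finger_force": force on a finger pad.
Only numpy, scipy, OpenCV 4.12 (cv2) and the standard library are available. Lean on these libraries where they do the work, as an engineer would, in place of code of your own. Each camera call takes 0.05 s, during which the arm holds its last target. There are 200 camera calls.

## Working session

There is one attempt and no reset: what is moved stays moved. The work goes in short steps, Python scripts to look and compute and a tool call to move; the robot and the scene stay as the last step left them, time stands still between calls to the robot, and variables do not carry over. Pictures are saved under pics/ and viewed, at most 10 in all, crops included, and the job is handed in when it is done.

Besides the shell and the picture viewer there is one more tool, called as a command line: name --argument value ..., lists and objects as JSON in quotes. step_arm: Moves the arm, as the interface text tells. Its arguments: {"type":"object","properties":{"steps":{"type":"array","items":{"type":"number"}},"hand":{"type":"number"},"force":{"type":"number"}},"required":["steps"]}

```bash
mkdir -p pics; cat > h.py <<'E'
import numpy as np, cv2
from workcell import readout, optics, manip
def pt(c,u,v,z=None):
    K=np.array([[c['fx'],0,c['cx']],[0,c['fy'],c['cy']],[0,0,1]])
    n=cv2.undistortPoints(np.array([[[u,v]]],float),K,np.array(c['dist']))[0,0]
    T=np.linalg.inv(c['view']); d=T[:3,:3]@np.array([n[0],n[1],1]); o=T[:3,3]
    s=(z-o[2])/d[2] if z is not None else c['range_z'][int(v),int(u)]
    return o+s*d
E
python3 - <<'E'
from h import *
print(manip.grip_point_offset); print(readout.read_state())
for n in('top','side'):
    c=optics.camera(n); cv2.imwrite(f'pics/{n}0.png',c['img'][:,:,::-1]); np.save(n+'0.npy',c,allow_pickle=True)
    print(n,np.linalg.inv(c['view']).round(3))
E
```

```text
0.1547
{'time_s': 0.0, 'joint_positions': array([ 1.08571557e+00,  2.63521332e-01, -4.89513585e-02,  1.25941679e+00,
        2.17369328e-05,  1.41551933e+00]), 'qvel': array([4.04301785e-04, 1.35682610e-03, 5.50325984e-04, 6.28344834e-06,
       1.87205068e-04, 8.59631466e-05]), 'tau': array([-2.84526759e-03, -6.37597775e+01,  3.84572482e+01,  1.34086231e-02,
       -2.71786894e-04,  3.56909459e-05]), 'ee_pos': array([0.16996837, 0.49661768, 0.40422054]), 'orientation': array([-1.82343900e-04,  1.64155522e-01,  9.86434319e-01, -5.15379172e-04]), 'ft_force': array([ 0.87465931,  0.38481916, -0.37796487]), 'wrist_torque': array([ 0.01039552,  0.02738958, -0.02317471]), 'finger_force': 0.0, 'gripper_width': 0.9980613264073649}
top [[ 1.000e-03 -9.890e-01  1.510e-01  3.360e-01]
 [-1.000e+00 -2.000e-03 -1.000e-02  5.200e-02]
 [ 1.000e-02 -1.510e-01 -9.880e-01  1.453e+00]
 [ 0.000e+00  0.000e+00  0.000e+00  1.000e+00]]
side [[ 0.812 -0.356  0.461 -0.04 ]
 [-0.583 -0.505  0.636 -0.762]
 [ 0.006 -0.786 -0.618  0.889]
 [ 0.     0.     0.     1.   ]]
```

View pics/top0.png

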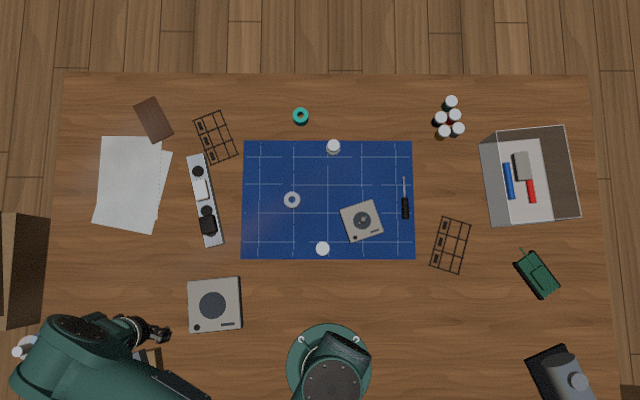

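View pics/side0.png

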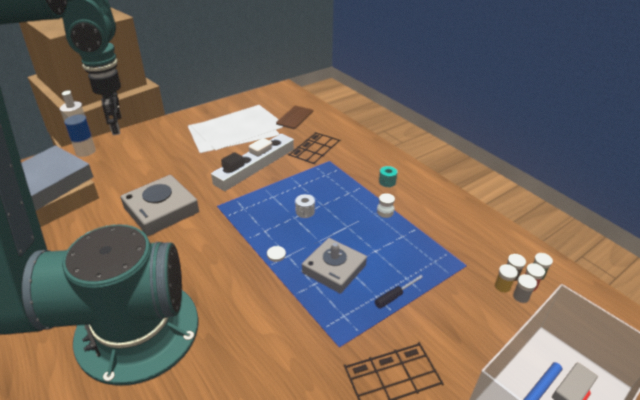

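Top view candidates: the aluminium hub is at (292,199), and the turquoise look-alike at (301,116) is excluded. The stand on the mat is at (362,220). It is smaller than the one at (214,305) and has a spindle, so it is the one meant. I'll confirm in an enlarged crop.

```bash
python3 - <<'E'
from h import *
t=np.load('top0.npy',allow_pickle=True).item(); s=np.load('side0.npy',allow_pickle=True).item()
a=cv2.resize(t['img'][180:255,270:395],None,fx=6.4,fy=6.4,interpolation=3)[:, :800]
cv2.imwrite('pics/c1.png',a[:,:,::-1])
b=cv2.resize(s['img'][180:300,260:420],None,fx=5,fy=5,interpolation=3)
cv2.imwrite('pics/c2.png',b[:,:,::-1])
# depth clouds from the top camera
K=np.array([[t['fx'],0,t['cx']],[0,t['fy'],t['cy']],[0,0,1]])
for n,c in(('top',t),('side',s)):
    vv,uu=np.mgrid[0:400,0:640]; Kc=np.array([[c['fx'],0,c['cx']],[0,c['fy'],c['cy']],[0,0,1]])
    q=cv2.undistortPoints(np.stack([uu,vv],-1).reshape(-1,1,2).astype(float),Kc,np.array(c['dist'])).reshape(-1,2)
    z=c['range_z'].reshape(-1,1); T=np.linalg.inv(c['view']); P=(np.c_[q,np.ones(len(q))]*z)@T[:3,:3].T+T[:3,3]; P=P[z[:,0]>0]
    def circ(x0,y0,r,zl,zh):
        m=(np.hypot(P[:,0]-x0,P[:,1]-y0)<r)&(P[:,2]>zl)&(P[:,2]<zh); Q=P[m]
        if len(Q): print(n,len(Q),'mean',Q.mean(0).round(4),'rect',cv2.minAreaRect((Q[:,:2]*1000).astype(np.float32)), 'zmed',np.median(Q[:,2]).round(4))
    h=pt(t,292,199,.047); st=pt(t,362,220,.05)
    circ(*h[:2],.05,.042,.06); circ(*st[:2],.09,.035,.05); circ(*st[:2],.05,.075,.11); circ(*st[:2],.05,.05,.06)
for nm,u,v,z in(('hub',292,199,.047),('stand',362,220,.05),('jar',333,147,.06),('cap',322,248,.015),('driver',405,200,.01)): print(nm,pt(t,u,v,z).round(3))
E
```

```text
top 157 mean [0.5492 0.1268 0.0477] rect ((549.185546875, 126.2890625), (51.88337326049805, 51.11354064941406), 0.3082338869571686) zmed 0.0476
top 1004 mean [ 0.4768 -0.1071  0.0427] rect ((477.5738525390625, -108.38528442382812), (120.00408935546875, 120.61943817138672), 18.633092880249023) zmed 0.0425
top 36 mean [ 0.4761 -0.1072  0.0906] rect ((476.1890869140625, -107.14934539794922), (19.11311149597168, 19.22610855102539), 88.57754516601562) zmed 0.0911
top 189 mean [ 0.4765 -0.109   0.0549] rect ((473.9060974121094, -116.33243560791016), (74.28005981445312, 63.651275634765625), 83.38134765625) zmed 0.0548
side 187 mean [0.5488 0.1195 0.0472] rect ((550.9946899414062, 121.59296417236328), (58.14138412475586, 53.136940002441406), 41.738136291503906) zmed 0.0475
side 1334 mean [ 0.4711 -0.1225  0.043 ] rect ((477.88494873046875, -113.7682876586914), (124.10862731933594, 118.80783081054688), 18.6968936920166) zmed 0.0432
side 79 mean [ 0.4761 -0.1171  0.0871] rect ((476.6227111816406, -115.57633209228516), (16.126113891601562, 21.34511947631836), 34.43342208862305) zmed 0.0873
side 253 mean [ 0.4745 -0.1189  0.0555] rect ((477.49041748046875, -114.60931396484375), (58.76722717285156, 58.85990905761719), 45.090309143066406) zmed 0.0555
hub [0.551 0.125 0.047]
stand [ 0.48  -0.111  0.05 ]
jar [ 0.729 -0.014  0.06 ]
cap [0.387 0.022 0.015]
driver [ 0.554 -0.267  0.01 ]
```

View pics/c1.png

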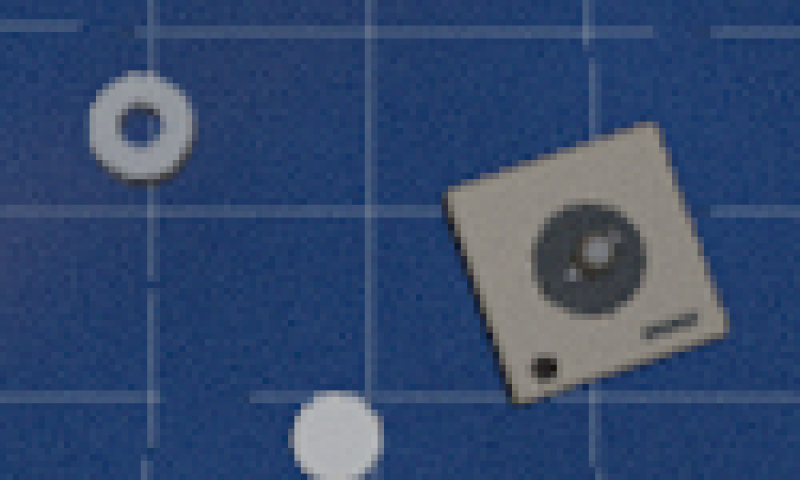

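View pics/c2.png

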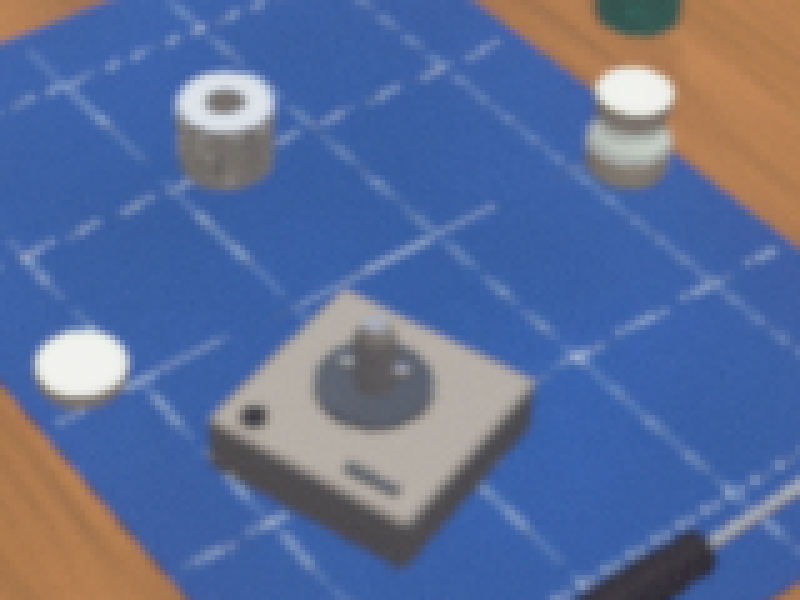

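The crops confirm the choice. In the top view the hub top face is centred at about (291.8,199.0), the spindle tip at (362.9,218.8) and the seat at (361.6,219.9). In the side view the hub top is at (304.6,199.9), the tip at (334.8,244.8) and the seat at (334.6,256.4).

```bash
python3 - <<'E'
from h import *
t=np.load('top0.npy',allow_pickle=True).item(); s=np.load('side0.npy',allow_pickle=True).item()
for n,c,L in(('top',t,[('hub',291.8,199,.047),('tip',362.9,218.8,.095),('seat',361.6,219.9,.055),('pinA',359,222.5,.065),('pinB',365.8,216.3,.065)]),('side',s,[('hub',304.6,199.9,.047),('tip',334.8,244.8,.095),('seat',334.6,256.4,.055),('pinA',328.8,251.6,.065),('pinB',339.8,253.4,.065)])):
    for m,u,v,z in L: print(n,m,pt(c,u,v,z).round(4), (1/c['fx']))
E
```

```text
top hub [0.5509 0.1253 0.047 ] 0.0023812422822935635
top tip [ 0.479  -0.1089  0.095 ] 0.0023812422822935635
top seat [ 0.4795 -0.1092  0.055 ] 0.0023812422822935635
top pinA [ 0.4698 -0.0993  0.065 ] 0.0023812422822935635
top pinB [ 0.4905 -0.1222  0.065 ] 0.0023812422822935635
side hub [0.5505 0.1238 0.047 ] 0.00212126851615775
side tip [ 0.4777 -0.1139  0.095 ] 0.00212126851615775
side seat [ 0.4784 -0.114   0.055 ] 0.00212126851615775
side pinA [ 0.4705 -0.1001  0.065 ] 0.00212126851615775
side pinB [ 0.4889 -0.1209  0.065 ] 0.00212126851615775
```

The two cameras agree to about 2 to 5 mm. I take the hub at (0.5505, 0.1245) and the spindle at (0.4785, -0.1115), and move above the hub.

step_arm --steps '[38.05, -37.25, -8, 0, 0, 0, 38.05, -37.25, -8, 0, 0, 0, 38.05, -37.25, -8, 0, 0, 0, 38.05, -37.25, -8, 0, 0, 0, 38.05, -37.25, -8, 0, 0, 0, 38.05, -37.25, -8, 0, 0, 0, 38.05, -37.25, -8, 0, 0, 0, 38.05, -37.25, -8, 0, 0, 0, 38.05, -37.25, -8, 0, 0, 0, 38.05, -37.25, -8, 0, 0, 0, 38.05, -37.25, -8, 0, 0, 0, 38.05, -37.25, -8, 0, 0, 0, 38.05, -37.25, -8, 0, 0, 0, 38.05, -37.25, -8, 0, 0, 0, 38.05, -37.25, -14.5, 0, 0, 0, 38.05, -37.25, -14.5, 0, 0, 0, 38.05, -37.25, -14.5, 0, 0, 0, 38.05, -37.25, -14.5, 0, 0, 0]' --hand 100 --force 60

```text
time_s: 1.6
ee_pos: [0.5502, 0.1242, 0.2593]
orientation: [-0.001, 0.164, 0.986, -0.0]
ft_force: [0.4, -0.2, 1.0]
gripper_width: 1.005
finger_force: 0.0
```

step_arm --steps '[0, 0, -4, 0, 0, 0, 0, 0, -7, 0, 0, 0, 0, 0, -7.8, 0, 0, 0, 0, 0, -7.8, 0, 0, 0]'

```text
time_s: 1.93
ee_pos: [0.5504, 0.1244, 0.1815]
orientation: [-0.001, 0.164, 0.986, -0.0]
ft_force: [-0.1, 0.1, -0.0]
gripper_width: 1.001
finger_force: 0.0
```

step_arm --steps '[0, 0, 0, 0, 0, 0, 0, 0, 0, 0, 0, 0, 0, 0, 0, 0, 0, 0, 0, 0, 0, 0, 0, 0, 0, 0, 0, 0, 0, 0, 0, 0, 0, 0, 0, 0, 0, 0, 0, 0, 0, 0, 0, 0, 0, 0, 0, 0]' --hand 0

```text
time_s: 2.6
ee_pos: [0.5512, 0.1243, 0.1841]
orientation: [0.002, 0.164, 0.986, 0.0]
ft_force: [-2.8, 1.7, 14.6]
gripper_width: 0.627
finger_force: 61.1
```

step_arm --steps '[0, 0, 2, 0, 0, 0, 0, 0, 5, 0, 0, 0, 0, 0, 9, 0, 0, 0, 0, 0, 12, 0, 0, 0, 0, 0, 12, 0, 0, 0]'

```text
time_s: 3.02
ee_pos: [0.5517, 0.1244, 0.3087]
orientation: [0.005, 0.164, 0.986, 0.001]
ft_force: [0.9, 0.5, -0.4]
gripper_width: 0.618
finger_force: 63.7
```

step_arm --steps '[-2, -6, 0, 0, 0, 0, -3, -10, 0, 0, 0, 0, -4, -14, 0, 0, 0, 0, -5, -18, 0, 0, 0, 0, -6, -21, 0, 0, 0, 0, -7.2, -23.6, 0, 0, 0, 0, -7.2, -23.6, 0, 0, 0, 0, -7.2, -23.6, 0, 0, 0, 0, -7.2, -23.6, 0, 0, 0, 0]'

```text
time_s: 3.77
ee_pos: [0.4785, -0.1117, 0.3022]
orientation: [0.0, 0.164, 0.986, 0.0]
ft_force: [0.7, -0.5, -1.9]
gripper_width: 0.622
finger_force: 64.0
```

```bash
python3 - <<'E'
from h import *
for n,(x,y,w) in(('top',(362,219,50)),('side',(335,215,80))):
    c=optics.camera(n); np.save(n+'1.npy',c,allow_pickle=True)
    if n=='side':
        a=cv2.resize(c['img'][165:285,255:415],None,fx=5,fy=5,interpolation=3)
    else: a=cv2.resize(c['img'][180:260,310:410],None,fx=7,fy=7,interpolation=3)
    cv2.imwrite(f'pics/{n}1.png',a[:,:,::-1])
print(readout.read_state()['finger_force'])
E
```

```text
64.01462573558092
```

View pics/side1.png

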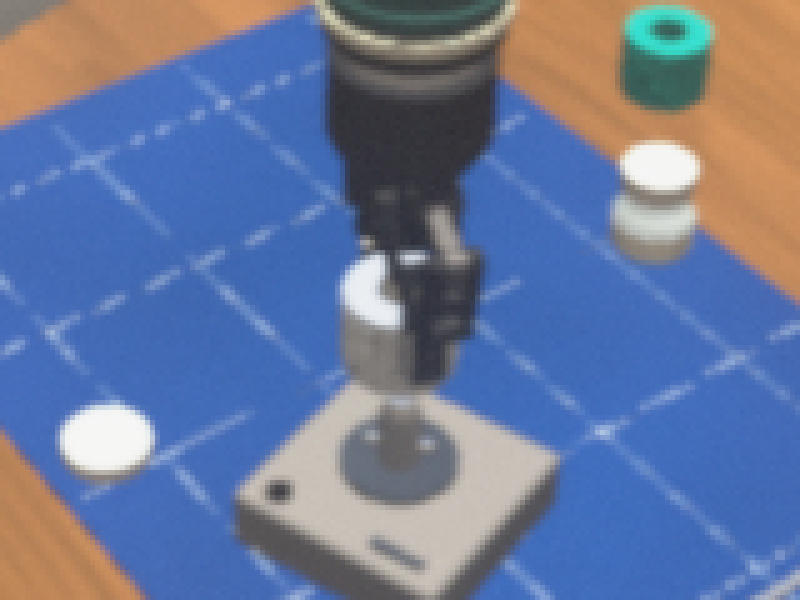

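The hub is upright in the fingers. In the crop its centre is at about x=400 and the spindle below it at about x=402. I lower it onto the taper.

step_arm --steps '[0, 0, -1, 0, 0, 0, 0, 0, -2, 0, 0, 0, 0, 0, -2.5, 0, 0, 0, 0, 0, -3, 0, 0, 0, 0, 0, -3, 0, 0, 0, 0, 0, -3, 0, 0, 0]'

```text
time_s: 4.37
ee_pos: [0.4787, -0.1114, 0.2718]
orientation: [-0.0, 0.164, 0.986, 0.0]
ft_force: [-0.2, -0.5, -1.5]
gripper_width: 0.62
finger_force: 64.0
```

step_arm --steps '[0, 0, -0.3, 0, 0, 0, 0, 0, -0.6, 0, 0, 0, 0, 0, -0.9, 0, 0, 0, 0, 0, -1.2, 0, 0, 0, 0, 0, -1.2, 0, 0, 0, 0, 0, -1.2, 0, 0, 0]'

```text
time_s: 4.87
ee_pos: [0.4786, -0.1119, 0.2596]
orientation: [0.0, 0.164, 0.986, -0.0]
ft_force: [1.0, -0.9, -3.3]
gripper_width: 0.623
finger_force: 64.0
```

step_arm --steps '[0, 0, -0.3, 0, 0, 0, 0, 0, -0.6, 0, 0, 0, 0, 0, -0.9, 0, 0, 0, 0, 0, -1.2, 0, 0, 0, 0, 0, -1.4, 0, 0, 0, 0, 0, -1.4, 0, 0, 0]'

```text
time_s: 5.37
ee_pos: [0.4792, -0.1117, 0.246]
orientation: [0.001, 0.164, 0.986, 0.0]
ft_force: [7.1, 3.2, 1.3]
gripper_width: 0.624
finger_force: 64.0
```

step_arm --steps '[0.1, 0.05, 0, 0, 0, 0, 0.1, 0.05, -0.2, 0, 0, 0, 0.1, 0.05, -0.4, 0, 0, 0, 0.1, 0.05, -0.4, 0, 0, 0]'

```text
time_s: 5.7
ee_pos: [0.4798, -0.1116, 0.2429]
orientation: [0.001, 0.164, 0.986, -0.001]
ft_force: [-1.5, -3.0, 12.2]
gripper_width: 0.622
finger_force: 64.9
```

The hub is resting on the pin (12 N). I turn it with a light push.

step_arm --steps '[0, 0, -0.1, 0, 0, 4, 0, 0, -0.1, 0, 0, 8, 0, 0, -0.1, 0, 0, 12, 0, 0, -0.1, 0, 0, 16, 0, 0, -0.1, 0, 0, 20, 0, 0, -0.1, 0, 0, 24, 0, 0, -0.1, 0, 0, 24, 0, 0, -0.1, 0, 0, 24]'

```text
time_s: 6.37
ee_pos: [0.4793, -0.1111, 0.2403]
orientation: [-0.0, -0.043, 0.999, 0.0]
ft_force: [-0.4, 2.4, -4.3]
gripper_width: 0.623
finger_force: 64.7
```

The force is gone and the tool has sunk, so the slots have probably met the pin. I press down.

step_arm --steps '[0, 0, -0.2, 0, 0, 0, 0, 0, -0.4, 0, 0, 0, 0, 0, -0.6, 0, 0, 0, 0, 0, -0.6, 0, 0, 0]'

```text
time_s: 6.7
ee_pos: [0.4797, -0.1114, 0.2372]
orientation: [0.002, -0.043, 0.999, -0.001]
ft_force: [-7.2, 3.9, 35.8]
gripper_width: 0.625
finger_force: 68.6
```

```bash
python3 -c "
from h import *
s=readout.read_state();print(s['wrist_torque'],s['orientation'],s['ft_force'],s['ee_pos'])"
```

```text
[ 0.75632388  1.52668655 -1.33889995] [ 1.57765946e-03 -4.31121524e-02  9.99068547e-01 -9.44785751e-04] [-7.21811128  3.88765829 35.77292407] [ 0.4797158  -0.11135361  0.2372356 ]
```

There is a wrist torque of -1.3 N m, so the pin is probably in the slot but wound against its side. I ease the push and turn back.

step_arm --steps '[0, 0, 0.4, 0, 0, 0, 0, 0, 0.4, 0, 0, -2, 0, 0, 0.3, 0, 0, -4, 0, 0, 0.3, 0, 0, -4]'

```text
time_s: 7.03
ee_pos: [0.4796, -0.1114, 0.2376]
orientation: [-0.0, -0.008, 1.0, -0.0]
ft_force: [1.8, -1.5, -5.3]
gripper_width: 0.621
finger_force: 83.5
```

```bash
python3 -c "
from h import *
s=readout.read_state();print(s['wrist_torque'],s['orientation'],s['ft_force'],s['ee_pos'])
c=optics.camera('side');cv2.imwrite('pics/s2.png',cv2.resize(c['img'][200:290,275:395],None,fx=6,fy=6,interpolation=3)[:,:,::-1])"
```

```text
[-0.32547155 -0.44579422 -0.39354091] [-1.07288934e-05 -7.88526376e-03  9.99968879e-01 -2.50596003e-04] [ 1.81246103 -1.51758221 -5.34544503] [ 0.47955073 -0.11136316  0.23757558]
```

View pics/s2.png

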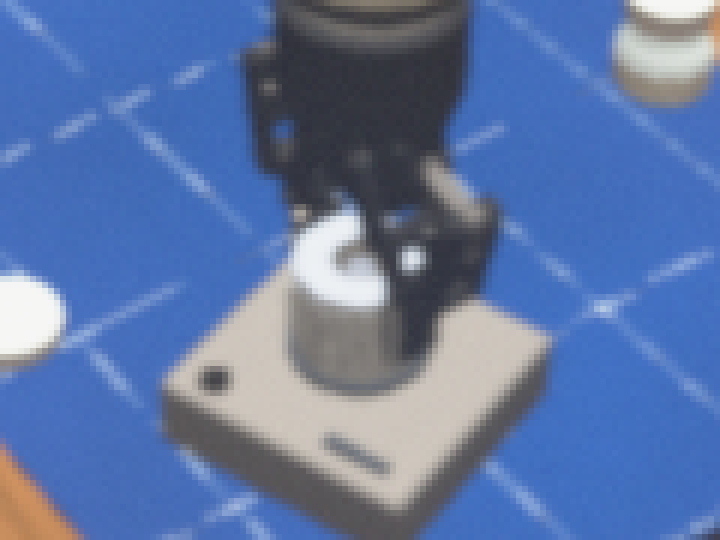

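The picture shows the hub sitting low over the seat, with only a thin dark rim of seat showing beneath it. The hub top is centred at about crop (355,255). I measure its height from depth.

```bash
cat > hz.py <<'E'
from h import *
def hz():
    c=optics.camera('side'); g=c['img'].astype(int).min(2); out=[]
    for v in range(225,262):
        for u in range(315,352):
            if g[v,u]>170 and c['range_z'][v,u]>0: out.append(np.r_[pt(c,u,v)])
    P=np.array(out); print(len(P),'hub top z',np.median(P[:,2]).round(4),P[:,2].std().round(4),'=> underside rel stand',(np.median(P[:,2])-.047).round(4))
hz(); s=readout.read_state(); print({k:np.round(s[k],3) for k in('ee_pos','ft_force','wrist_torque','finger_force','time_s')})
E
python3 hz.py
```

```text
303 hub top z 0.095 0.0285 => underside rel stand 0.048
{'ee_pos': array([ 0.48 , -0.111,  0.237]), 'ft_force': array([ 2.262, -1.661, -5.849]), 'wrist_torque': array([-0.314, -0.436, -0.347]), 'finger_force': np.float64(83.47), 'time_s': np.float64(7.133)}
```

The slots are over the pin, with the underside about 48 mm above the stand. I push home with a firmer grip.

step_arm --steps '[0, 0, 0, 0, 0, 0, 0, 0, -0.2, 0, 0, 0, 0, 0, -0.4, 0, 0, 0, 0, 0, -0.5, 0, 0, 0, 0, 0, -0.5, 0, 0, 0, 0, 0, -0.5, 0, 0, 0]' --force 100

```text
time_s: 7.63
ee_pos: [0.4796, -0.1114, 0.2333]
orientation: [0.0, -0.01, 1.0, -0.0]
ft_force: [-1.7, -1.7, 9.8]
gripper_width: 0.612
finger_force: 109.4
```

```bash
python3 hz.py
```

```text
306 hub top z 0.0931 0.0265 => underside rel stand 0.0461
{'ee_pos': array([ 0.48 , -0.111,  0.233]), 'ft_force': array([-2.495, -0.626,  9.547]), 'wrist_torque': array([ 0.038,  0.451, -0.393]), 'finger_force': np.float64(109.447), 'time_s': np.float64(7.683)}
```

step_arm --steps '[0, 0, -0.1, 0, 0, 0, 0, 0, -0.2, 0, 0, 0, 0, 0, -0.3, 0, 0, 0, 0, 0, -0.3, 0, 0, 0, 0, 0, -0.3, 0, 0, 0]'

```text
time_s: 8.1
ee_pos: [0.4795, -0.1113, 0.2305]
orientation: [0.0, -0.01, 1.0, -0.0]
ft_force: [-2.8, -1.0, 12.8]
gripper_width: 0.616
finger_force: 109.9
```

```bash
python3 hz.py
```

```text
299 hub top z 0.0898 0.0253 => underside rel stand 0.0428
{'ee_pos': array([ 0.48 , -0.111,  0.23 ]), 'ft_force': array([-3.288, -0.669, 12.373]), 'wrist_torque': array([ 0.123,  0.643, -0.343]), 'finger_force': np.float64(109.87), 'time_s': np.float64(8.15)}
```

step_arm --steps '[0, 0, -0.1, 0, 0, 0, 0, 0, -0.2, 0, 0, 0, 0, 0, -0.2, 0, 0, 0, 0, 0, -0.2, 0, 0, 0]'

```text
time_s: 8.48
ee_pos: [0.4795, -0.1113, 0.2285]
orientation: [0.0, -0.01, 1.0, -0.0]
ft_force: [-3.5, -0.8, 15.6]
gripper_width: 0.617
finger_force: 110.0
```

step_arm --steps '[0, 0, -0.1, 0, 0, 0, 0, 0, -0.2, 0, 0, 0, 0, 0, -0.3, 0, 0, 0, 0, 0, -0.3, 0, 0, 0, 0, 0, -0.3, 0, 0, 0]'

```text
time_s: 8.9
ee_pos: [0.4794, -0.1112, 0.2282]
orientation: [0.002, -0.01, 1.0, -0.001]
ft_force: [-19.6, 5.6, 71.7]
gripper_width: 0.618
finger_force: 116.0
```

```bash
sed -i 's/print(len(P)/P=P[abs(P[:,2]-np.median(P[:,2]))<.008]; np.save("P.npy",P); print(np.histogram(P[:,2],8)); print(len(P)/' hz.py; python3 hz.py
```

```text
(array([ 1,  0,  4,  5, 28, 46, 54, 14]), array([0.08053181, 0.08238392, 0.08423603, 0.08608813, 0.08794024,
       0.08979235, 0.09164446, 0.09349656, 0.09534867]))
152 hub top z 0.0914 0.0022 => underside rel stand 0.0444
{'ee_pos': array([ 0.479, -0.111,  0.228]), 'ft_force': array([-19.225,   5.08 ,  70.61 ]), 'wrist_torque': array([ 1.545,  4.005, -0.368]), 'finger_force': np.float64(116.034), 'time_s': np.float64(8.95)}
```

That is the hard stop: the underside reads about 44 mm. I ease to a moderate push.

step_arm --steps '[0, 0, 0.2, 0, 0, 0, 0, 0, 0.2, 0, 0, 0, 0, 0, 0.2, 0, 0, 0, 0, 0, 0.2, 0, 0, 0, 0, 0, 0.2, 0, 0, 0, 0, 0, 0.2, 0, 0, 0]'

```text
time_s: 9.45
ee_pos: [0.4795, -0.1113, 0.2284]
orientation: [0.001, -0.01, 1.0, -0.0]
ft_force: [-8.7, 1.1, 32.3]
gripper_width: 0.618
finger_force: 111.6
```

```bash
python3 hz.py; python3 -c "
from h import *
c=optics.camera('side');cv2.imwrite('pics/s3.png',cv2.resize(c['img'][200:290,275:395],None,fx=6,fy=6,interpolation=3)[:,:,::-1])"
```

```text
(array([ 2,  1, 12, 37, 53, 33, 10,  5]), array([0.08498048, 0.08644174, 0.087903  , 0.08936426, 0.09082553,
       0.09228679, 0.09374805, 0.09520931, 0.09667057]))
153 hub top z 0.0915 0.0018 => underside rel stand 0.0445
{'ee_pos': array([ 0.48 , -0.111,  0.228]), 'ft_force': array([-9.308,  2.458, 32.682]), 'wrist_torque': array([ 0.64 ,  1.841, -0.387]), 'finger_force': np.float64(111.564), 'time_s': np.float64(9.5)}
```

View pics/s3.png

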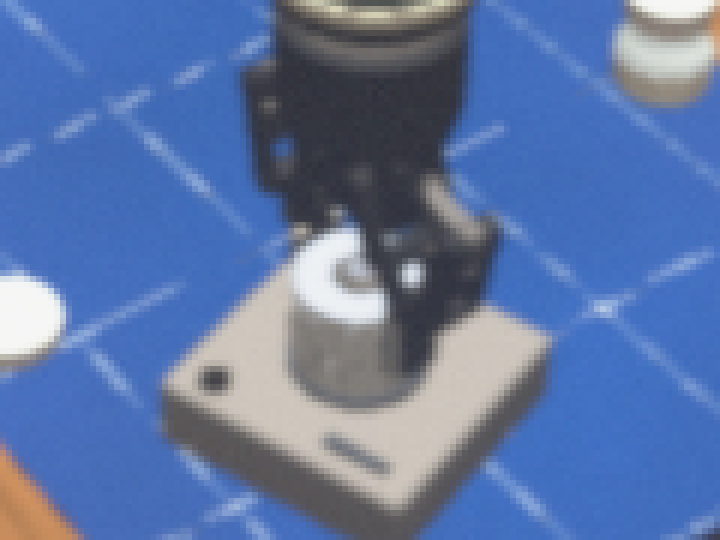

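The hub top has moved down from crop row 255 to 273, about 8 to 9 mm, and the spindle tip now shows through the bore. The hub is upright and home, held with about 32 N of push, so I hand in.

```bash
python3 -c "
from workcell import manip; print(manip.close_job())"
```

```text
the job is handed in; nothing more can be done
None
```

The job is handed in with the hub's slots over the cross pin and the hub pushed down to the seat's stop (underside about 44 mm above the stand's underside), still gripped and held with about 32 N of push. The hand-in call gave no verdict.

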